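# Pull the dust filter and check it against the light

## Robot

A 6-joint arm with a two-finger parallel gripper is mounted at the origin on the work surface. World frame = base frame: x ahead of the robot, y to its left, z up, the work surface at z = 0. Lengths are in m, angles in rad, forces in N, time in s.
With the tool pointing down it reaches from about 0.4 to 0.925 m from the base axis. Payload 3.4 kg.
Tool frame: the origin (TCP) lies midway between the tips of the shut fingers; the grasp point (between the pads) lies 19 mm behind it; z points along the fingers, y is the line along which they close (so a half turn about z gives the same grasp; the last joint's range is limited). The gripper opens to 85 mm and grips with 20 to 120 N. Pads are 22 mm wide; open, the fingers measure 114 mm over their backs; the gripper's body (76 mm by 85 mm) begins 54 mm behind the grasp point. The pads swing forward as they close: fully open they stand 13 mm farther back than shut.
Start: joints at [-1.331, 0.307, 1.506, -0, 1.328, -0.073], TCP at [0.177, -0.547, 0.231] pointing down, gripper open.
Joint ranges: [-3.12, 3.12], [-1.05, 2.28], [0.14, 2.33], [-1.42, 4.57], [0.1, 2.73], [-2.68, 2.68]. Speed limits (rad/s): [2.57, 2.57, 3.14, 3.14, 3.14, 3.14].

## Interface

Orientations are given as a unit quaternion [w, x, y, z].
In Python, from cell import robot, read_camera gives the robot as it stands.
- The arm moves only by the tool drive_tool, never from a script. Its argument "commands" is a list that holds one entry, the list of rows, each a list of 6 numbers: the shift along the world's x, y, z scaled (see below), then the turn, a rotation vector about the world's x, y, z scaled (see below). A call has exactly 5 rows; each row is the pose to reach, as a shift and turn from the pose commanded when the call began, turning the shorter way round; what a row does not reach only later rows make up. The controller multiplies each number of a shift by 0.12 m and each number of a turn by pi rad. A row lasts 1/8 s, in which the tool goes at most 62.5 mm and 10.7 degrees, less where a joint would pass 70% of its speed; a pose out of reach is approached as far as the arm can. A call with a number of a shift or a turn outside -1 to 1 is refused whole. A call with a gripper value outside its range is refused whole. "grip" is the opening, from 0 (shut) to 1 (fully open), set as the call begins (left out, the last holds). The fingers move at their own pace and stop on an object; "squeeze" is the grip in N (left out, the last holds). Time passes only in rows, so rows that repeat a pose let the fingers close, or fill a call up. It gives the time, the measured TCP pose, the force, the opening and the grip force at its end, in the units of the state.
- robot.get_obs(): the state, without advancing time (a new reading comes with each control period).
- read_camera(name): name is "scene" or "top"; returns a dict with "img" (400x640x3 uint8, red, green, blue), "z_map" (400x640 float32, m along the optical axis (not along the pixel's ray), 0 where there is no reading), "fx", "fy", "cx", "cy" (pixels), "k1" (the pictures are not rectified: a ray, as slopes to the right and down, at radius r is drawn at 1 + k1 r^2 times it, then the intrinsics apply), "R" (3x3) and "t" (3): a world point X has camera coordinates R X + t. Camera axes: x right, y down, z forward; pixel columns grow to the right and rows downward; lengths in m; the calibration is good to about 2 mm. A picture is of the moment at which its call begins.
- robot.hand_in(): hands the job in; it is judged then, once.
The state is a dict: "clock": time; "qpos": joint angles; "dq": joint speeds; "joint_torque": joint torques, N m; "tcp_pos": TCP position; "eef_rot": TCP orientation; "ft_force": force on the tool from outside, world axes, zero at the start; "torque": the same for the moment, N m; "gripper_width": finger opening in m; "finger_force": force on a finger pad.
Only numpy, scipy, OpenCV 4.12 (cv2) and the standard library are available. Lean on these libraries where they do the work, as an engineer would, in place of code of your own. Each camera call takes 0.05 s, during which the arm holds its last target. There are 200 camera calls.

## Task

On this shoe-finishing bench, lift the flap of the grey dust box right up and leave it standing open, then draw out the filter plate (the one with the single straight tab on top) and leave the blank plate with the two round pegs in its slot. Hold the filter upright by its tab in front of the lit face of the light panel (the side towards the robot), centred on it, broad side square to it and about 7 cm away, without knocking it against the panel or disturbing the other things on the bench; finish while still holding it there.

Things in the scene. Friction and masses are not known exactly. Their poses are not given: they have to be found in the camera images.
- dust_box: Grey metal box fixed to the bench, 150 (x) x 220 (y) x 120 (z) mm, walls and floor 6 mm; origin at the centre of its underside. Front faces -x; flap hinged along the top edge at +x. A duct stub 64 mm across sticks 45 mm out of its +y side. Under the flap two plates stand on its floor, at y = +45 and -45 mm, x = 0, broad sides facing y, in guides 50 mm high with 1.5 mm play. Which is where varies.
- flap (a joint): Flap angle, rad: 0 shut, about 1.57 upright, 1.9 the stop. A stiff hinge (about 0.26 N m) makes it stay at any angle. It turns about the box's +y axis: the front edge rises and swings to +x.
- flap_handle (a point): Middle of the flap's bar handle: round bar 11 mm across, 100 mm long along the box's y, its axis 35 mm above the flap's top face, 18 mm back from the front edge. The flap is an aluminium sheet 150 x 220 x 5 mm. Shut, the bar's axis is 160 mm above the bench and 57 mm in front (-x) of the box's centre. It moves with the flap; the bar may turn in the fingers.
- flap_hinge (a point): Point on the flap's hinge axis (parallel to the box's y): 75 mm behind (+x) the box's centre, 120 mm above the bench. The bar's axis is 132 mm in front of it and 40 mm above it when shut.
- filter: Filter plate, loose, 0.1 to 0.25 kg: aluminium frame, grey pleats, 130 (x) x 12 (y) x 84 (z) mm, with one straight tab on top, 60 (x) x 10 (y) x 26 (z) mm, centred. Origin at the centre of its underside; z up to the tab, whose top is 110 mm up. In the box its underside is 6 mm above the bench and the tab's top 4 mm below the rim; it comes straight up.
- filter_mid (a point): Centre of the filter plate, 42 mm above its underside.
- blank: Blank plate, loose: the same size of plain aluminium, with two round pegs (12 mm across, 22 mm high, 90 mm apart) on top instead of a tab. It stays in its slot. Origin at the centre of its underside.
- light_panel: Inspection light panel fixed to the bench (its position and yaw vary): upright grey panel 200 (y) x 160 (z) x 20 mm, from 20 to 180 mm above the bench, on a foot 100 (x) x 160 (y) x 12 mm. Its white lit face, 170 x 130 mm, looks along its own -x. Origin at the centre of the foot's underside.
- panel_face (a point): Centre of the lit face, 100 mm above the bench; axes as the light panel's (lit side is -x).
- hammer: Bystander: hammer lying down, 260 mm long, wooden handle; origin under its middle.
- glue_tin: Bystander: small tin, 56 mm across, 70 mm high, between box and panel; origin under its centre.
- brush: Bystander: flat brush lying down, 200 mm long; origin under its middle.
- cup: Bystander: cup, 72 mm across, 85 mm high; origin under its centre.
- tape: Bystander: roll of tape lying flat, 90 mm across, 24 mm high; origin under its centre.
- insole: Bystander: cork insole lying flat, 230 mm long, 6 mm thick; origin under its middle.
- awl: Bystander: awl with wooden handle, 170 mm long, lying; origin under its middle.
- shoe: Bystander: white shoe, 262 mm long, 105 mm high; origin under its middle.
Mind the look-alikes: they are no part of the job. Leave any orange look-alike of the light_panel alone.

How it is judged:
On the way, in this order (a step that is already met when the one before it is completed fails the run):
1. the flap is lifted up (past 1.2 rad) (value of joint flap above 1.2 rad), for 0.2 s.
2. the filter is drawn up out of the box in the fingers, its underside above the rim (z of filter in the frame of dust_box above 0.121 m and contact force between the fingers and filter above 2 N), for 0.2 s.
At the end, for the whole second after the job is handed in: Gripper holds the filter still, upright (0.25 rad), before the lit face: centre 25 to 130 mm out, within 35 mm of the face centre sideways and in height, parallel within 0.25 rad, not touching the panel; flap open over 1.0 rad; blank plate in its slot (raised under 14 mm) (x of filter_mid in the frame of panel_face between -0.13 and -0.025 m and y of filter_mid in the frame of panel_face between -0.035 and 0.035 m and z of filter_mid in the frame of panel_face between -0.035 and 0.035 m and angle between the y axis of filter and the x axis of light_panel, either way round below 0.25 rad and angle between filter's own z axis and vertical below 0.25 rad and contact force between the fingers and filter above 2 N and contact force between filter and light_panel below 0.2 N and linear speed of filter below 0.03 m/s and value of joint flap above 1 rad and z of blank in the frame of dust_box below 0.02 m); the arm keeps its last pose, push and grip.
It fails at once if the blank plate is pulled up out of its slot (30 mm or more) (z of blank in the frame of dust_box above 0.036 m).
It fails at once if the filter is knocked against the light panel (over 3 N) (contact force between filter and light_panel above 3 N).
It fails at once if another thing on the bench is shifted by more than 50 mm (distance of any of hammer, glue_tin, brush, cup, tape, insole, awl, shoe from where it was at the start of the episode above 0.05 m).
It also fails if it takes over 58 s, if anything falls off the work surface, if the arm or the gripper's body presses on something with over 40 N, if the wrist force passes 120 N, or if a joint passes its speed limit or range.

## Working session

There is one attempt and no reset: what is moved stays moved. The work goes in short steps, Python scripts to look and compute and a tool call to move; the robot and the scene stay as the last step left them, time stands still between calls to the robot, and variables do not carry over. Pictures are saved under pics/ and viewed, at most 10 in all, crops included, and the job is handed in when it is done.

Besides the shell and the picture viewer there is one more tool, called after "Emit:" as name([rows], argument=value, ...), one row to a line, values as JSON. drive_tool: Moves the arm, as the interface text tells. Shifts and turns lie within -1 to 1; 1 stands for 0.12 m of shift or pi rad of turn. Its arguments: {"type":"object","properties":{"commands":{"type":"array"},"grip":{"type":"number"},"squeeze":{"type":"number"}},"required":["commands"]}

```bash
ls; mkdir -p pics; cat > h.py <<'E'
import numpy as np, cv2
from cell import robot, read_camera
def und(c,u,v):
    x=(np.asarray(u,float)-c["cx"])/c["fx"]; y=(np.asarray(v,float)-c["cy"])/c["fy"]
    rd=np.hypot(x,y); r=rd.copy()
    for _ in range(20): r=rd/(1+c["k1"]*r*r)
    s=1/(1+c["k1"]*r*r); return x*s,y*s
def pts(c):
    v,u=np.mgrid[0:400,0:640]; x,y=und(c,u,v); z=c["z_map"]
    P=np.stack([x*z,y*z,z],-1); return (P-c["t"])@c["R"]
def onplane(c,u,v,h):
    x,y=und(c,np.array([u]),np.array([v])); d=np.array([x[0],y[0],1])@c["R"]; o=-c["R"].T@c["t"]
    return o+d*(h-o[2])/d[2]
def proj(c,X):
    p=c["R"]@np.asarray(X)+c["t"]; x,y=p[:2]/p[2]; s=1+c["k1"]*(x*x+y*y)
    return c["fx"]*x*s+c["cx"], c["fy"]*y*s+c["cy"]
E
python3 - <<'E'
from h import *
import pickle
for n in("scene","top"):
    c=read_camera(n); pickle.dump(c,open(n+".pkl","wb")); cv2.imwrite(f"pics/{n}0.png",cv2.resize(c["img"][:,:,::-1],(800,500)))
    print(n,c["fx"],c["k1"],-c["R"].T@c["t"],(c["z_map"]>0).mean())
print(robot.get_obs())
E
```

```text
pics
scene 385.4142961203109 -0.09675674504091303 [1.49494132 0.45135317 0.88048499] 0.9905625
top 416.9759948266007 -0.015641156290767882 [3.93207557e-01 6.93487221e-04 1.27597009e+00] 0.99594140625
{'clock': 0.1, 'qpos': array([-1.33052609e+00,  3.07499343e-01,  1.50753297e+00, -1.78204761e-06,
        1.32840064e+00, -7.35146650e-02]), 'dq': array([-0.00101579, -0.0011949 , -0.00357134,  0.0004513 , -0.00139884,
       -0.00035325]), 'joint_torque': array([ 2.94066958e-04, -4.58529568e+01, -2.52608156e+01, -2.35928965e-04,
        5.55478720e-03, -1.65593278e-06]), 'tcp_pos': array([ 0.1773    , -0.54632997,  0.23047618]), 'eef_rot': array([-9.16879437e-04,  9.87717153e-01,  1.56249733e-01, -7.74928164e-05]), 'ft_force': array([-0.25738757, -0.62893009,  0.13250021]), 'torque': array([-0.01701098,  0.01389972, -0.0120036 ]), 'finger_force': 0.0, 'gripper_width': 0.08558788598696014}
```

View pics/scene0.png

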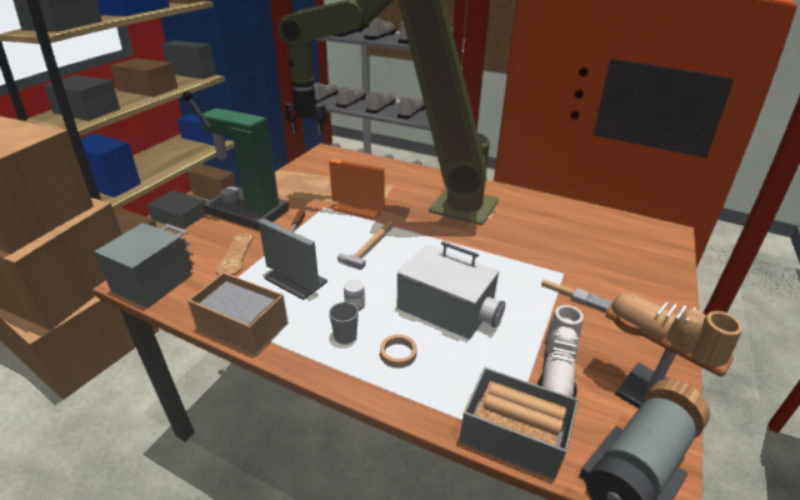

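View pics/top0.png

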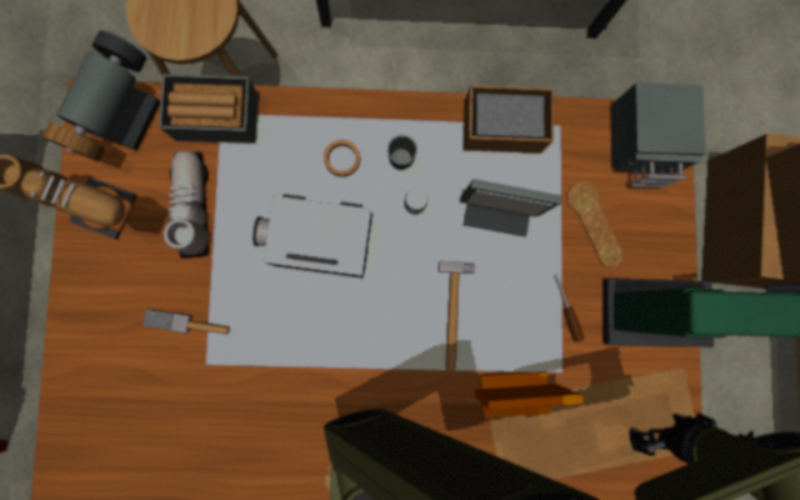

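The views show the dust box at top (318,233) and scene (447,268), its bar handle at top (312,258), the grey panel at top (510,200) and scene (290,255). Look-alikes: the orange panel at top (527,392), the grey cube at top (657,125), and the tray at (508,118). I choose the grey box with the bar and duct stub, and the grey panel on a foot.

```bash
cat > m.py <<'E'
from h import *
import pickle
c=pickle.load(open("top.pkl","rb")); s=pickle.load(open("scene.pkl","rb"))
P=pts(c); S=pts(s)
def roi(P,u0,u1,v0,v1,z0,z1):
    Q=P[int(v0*.8):int(v1*.8),int(u0*.8):int(u1*.8)].reshape(-1,3); return Q[(Q[:,2]>z0)&(Q[:,2]<z1)]
def rect(Q,n):
    r=cv2.minAreaRect(Q[:,:2].astype(np.float32)); print(n,len(Q),"z",Q[:,2].mean().round(4),np.round(r[0],4),np.round(r[1],4),round(r[2],2), cv2.boxPoints(r).round(3).tolist())
for nm,A,b in(("top",P,(240,390,180,290)),("scene",S,(380,520,230,350))):
    rect(roi(A,*b,.118,.135),nm+" flap"); rect(roi(A,*b,.150,.172),nm+" bar")
for nm,A,b in(("top",P,(455,565,170,240)),("scene",S,(250,335,210,300))):
    rect(roi(A,*b,.172,.19),nm+" ptop"); rect(roi(A,*b,.03,.165),nm+" pface"); rect(roi(A,*b,.007,.017),nm+" foot")
for n,b,z in(("tin",(395,435,185,220),(.05,.08)),("cup",(380,425,130,170),(.07,.1)),("hammer",(430,480,255,375),(.008,.05)),("stub",(245,270,205,250),(.03,.12))): rect(roi(P,*b,*z),n)
E
python3 m.py
python3 -c "
from h import *
import pickle
c=pickle.load(open('top.pkl','rb'))['img'];s=pickle.load(open('scene.pkl','rb'))['img']
a=cv2.resize(c[140:240,190:460,::-1],(800,296));b=cv2.resize(s[170:290,190:430,::-1],(600,300))
o=np.zeros((596,800,3),np.uint8);o[:296]=a;o[296:,:600]=b;cv2.imwrite('pics/crop1.png',o)"
```

```text
top flap 4178 z 0.1243 [0.5556 0.1422] [0.221  0.1586] 83.99 [[0.4650000035762787, 0.04100000113248825], [0.6230000257492065, 0.024000000208616257], [0.6460000276565552, 0.24400000274181366], [0.4880000054836273, 0.25999999046325684]]
top bar 165 z 0.1638 [0.4946 0.1472] [0.1078 0.0112] 84.07 [[0.4830000102519989, 0.09399999678134918], [0.4950000047683716, 0.09300000220537186], [0.5059999823570251, 0.20000000298023224], [0.4950000047683716, 0.20100000500679016]]
scene flap 2153 z 0.1268 [0.5559 0.1428] [0.2228 0.1632] 84.07 [[0.46299999952316284, 0.03999999910593033], [0.6259999871253967, 0.024000000208616257], [0.6489999890327454, 0.24500000476837158], [0.4860000014305115, 0.2619999945163727]]
scene bar 118 z 0.1641 [0.4971 0.1512] [0.1075 0.0114] 85.31 [[0.4869999885559082, 0.09799999743700027], [0.49799999594688416, 0.09700000286102295], [0.5070000290870667, 0.20399999618530273], [0.4959999918937683, 0.20499999821186066]]
top ptop 562 z 0.1784 [ 0.6528 -0.29  ] [0.2004 0.0223] 81.28 [[0.6269999742507935, -0.3869999945163727], [0.6489999890327454, -0.39100000262260437], [0.67900002
[... 1491 characters left out ...]
697]]
cup 155 z 0.0804 [ 0.7663 -0.0437] [0.0689 0.0682] 1.53 [[0.7310000061988831, -0.010999999940395355], [0.7329999804496765, -0.07900000363588333], [0.8019999861717224, -0.07699999958276749], [0.800000011920929, -0.008999999612569809]]
hammer 895 z 0.022 [ 0.3817 -0.1872] [0.2574 0.0866] 1.29 [[0.25200000405311584, -0.1469999998807907], [0.2540000081062317, -0.2329999953508377], [0.5109999775886536, -0.2280000001192093], [0.5090000033378601, -0.14100000262260437]]
stub 264 z 0.0753 [0.5634 0.2732] [0.0465 0.0743] 88.29 [[0.5260000228881836, 0.25099998712539673], [0.6000000238418579, 0.24899999797344208], [0.6010000109672546, 0.29499998688697815], [0.5270000100135803, 0.2980000078678131]]
```

View pics/crop1.png

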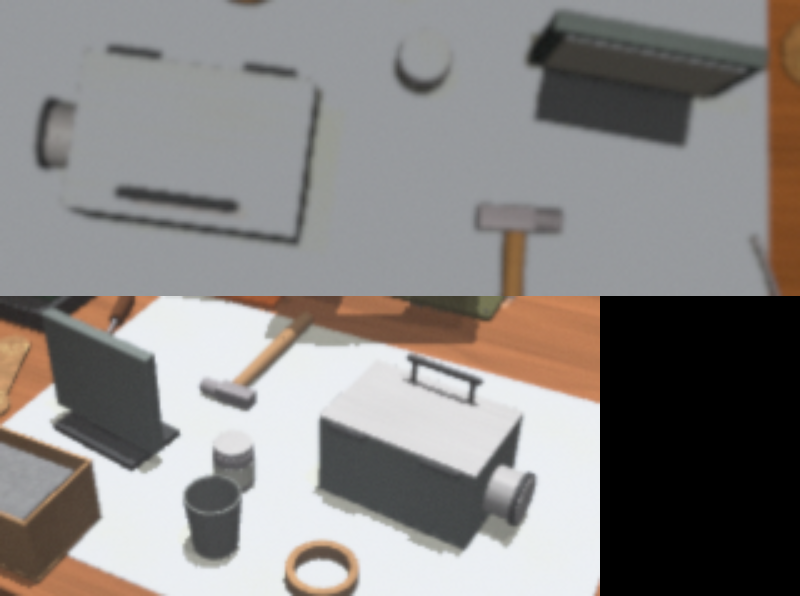

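The crop confirms the choice: the grey box with bar handle, hinge strips on the far side and duct stub; and the grey panel on a dark foot with its lit face towards the robot. The fits agree across the views (bar 108 mm at z≈0.16, box yaw −6°, panel yaw −9°). Moving above the bar.

Emit:
drive_tool([
  [[0.2,0.2,0.13,0,0,0.037],[0.4,0.4,0.27,0,0,0.073],[0.6,0.6,0.4,0,0,0.11],[0.8,0.8,0.53,0,0,0.147],[1,1,0.67,0,0,0.1834]],
], grip=1, squeeze=30)

```text
clock: 0.72
tcp_pos: [0.2979, -0.4257, 0.3117]
eef_rot: [-0.001, 0.902, 0.432, -0.0]
ft_force: [0.4, -0.4, -0.0]
gripper_width: 0.0853
finger_force: 0.0
```

Emit:
drive_tool([
  [[0.2,0.2,0,0,0,0.037],[0.4,0.4,0,0,0,0.073],[0.6,0.6,0,0,0,0.11],[0.8,0.8,0,0,0,0.147],[1,1,0,0,0,0.1834]],
])

```text
clock: 1.35
tcp_pos: [0.4179, -0.3058, 0.3112]
eef_rot: [-0.001, 0.742, 0.671, -0.0]
ft_force: [-0.3, -0.4, -0.5]
gripper_width: 0.0853
finger_force: 0.0
```

Emit:
drive_tool([
  [[0.13,0.2,0,0,0,0],[0.26,0.4,0,0,0,0],[0.4,0.6,0,0,0,0],[0.53,0.8,0,0,0,0],[0.66,1,0,0,0,0]],
])

```text
clock: 1.98
tcp_pos: [0.4968, -0.1859, 0.3112]
eef_rot: [-0.0, 0.743, 0.669, -0.0]
ft_force: [0.9, 0.7, 0.2]
gripper_width: 0.0856
finger_force: 0.0
```

Emit:
drive_tool([
  [[0,0.2,0,0,0,0],[0,0.4,0,0,0,0],[0,0.6,0,0,0,0],[0,0.8,0,0,0,0],[0,1,0,0,0,0]],
])

```text
clock: 2.6
tcp_pos: [0.4962, -0.066, 0.3112]
eef_rot: [-0.0, 0.743, 0.669, -0.0]
ft_force: [0.8, 0.2, 0.3]
gripper_width: 0.0855
finger_force: 0.0
```

Emit:
drive_tool([
  [[0,0.2,0,0,0,0],[0,0.4,0,0,0,0],[0,0.6,0,0,0,0],[0,0.8,0,0,0,0],[0,1,0,0,0,0]],
])

```text
clock: 3.22
tcp_pos: [0.4962, 0.0538, 0.3112]
eef_rot: [-0.0, 0.743, 0.669, -0.0]
ft_force: [0.2, -0.4, 0.6]
gripper_width: 0.085
finger_force: 0.0
```

Emit:
drive_tool([
  [[0,0.2,0,0,0,0],[0,0.4,0,0,0,0],[0,0.6,0,0,0,0],[0,0.8,0,0,0,0],[0,0.8,0,0,0,0]],
])

```text
clock: 3.85
tcp_pos: [0.4963, 0.1502, 0.3112]
eef_rot: [-0.0, 0.742, 0.67, -0.0]
ft_force: [-0.3, -0.1, 0.8]
gripper_width: 0.0853
finger_force: 0.0
```

Emit:
drive_tool([
  [[0,0,-0.2,0,0,0],[0,0,-0.4,0,0,0],[0,0,-0.6,0,0,0],[0,0,-0.8,0,0,0],[0,0,-1,0,0,0]],
])

```text
clock: 4.47
tcp_pos: [0.4965, 0.148, 0.1908]
eef_rot: [0.0, 0.743, 0.669, -0.0]
ft_force: [0.1, 0.3, -0.3]
gripper_width: 0.0858
finger_force: 0.0
```

Emit:
drive_tool([
  [[0,0,-0.15,0,0,0],[0,0,-0.28,0,0,0],[0,0,-0.38,0,0,0],[0,0,-0.38,0,0,0],[0,0,-0.38,0,0,0]],
])

```text
clock: 5.1
tcp_pos: [0.4971, 0.1489, 0.1466]
eef_rot: [0.0, 0.743, 0.669, 0.0]
ft_force: [1.4, 0.2, -0.6]
gripper_width: 0.0854
finger_force: 0.0
```

Emit:
drive_tool([
  [[0,0,0,0,0,0],[0,0,0,0,0,0],[0,0,0,0,0,0],[0,0,0,0,0,0],[0,0,0,0,0,0]],
], grip=0, squeeze=30)

```text
clock: 5.72
tcp_pos: [0.4955, 0.1492, 0.1462]
eef_rot: [-0.001, 0.743, 0.669, -0.001]
ft_force: [-3.5, -0.3, 4.4]
gripper_width: 0.0095
finger_force: 29.4
```

```bash
python3 -c "
import numpy as np
a=np.arctan2(40,-132);r=np.hypot(40,132)
th=np.radians(np.linspace(0,87,16));x=r*np.cos(a-th);z=r*np.sin(a-th)
for k in range(3):
  for i in range(1,6):
    dx=x[5*k+i]-x[5*k];dz=z[5*k+i]-z[5*k];print(k,np.round([dx*.9945/120,-dx*.1045/120,dz/120],3))"
```

```text
0 [ 0.039 -0.004  0.109]
0 [ 0.089 -0.009  0.214]
0 [ 0.149 -0.016  0.314]
0 [ 0.219 -0.023  0.406]
0 [ 0.298 -0.031  0.491]
1 [ 0.087 -0.009  0.077]
1 [ 0.181 -0.019  0.144]
1 [ 0.282 -0.03   0.202]
1 [ 0.388 -0.041  0.249]
1 [ 0.497 -0.052  0.285]
2 [ 0.113 -0.012  0.025]
2 [ 0.228 -0.024  0.038]
2 [ 0.344 -0.036  0.039]
2 [ 0.459 -0.048  0.029]
2 [ 0.572 -0.06   0.006]
```

Emit:
drive_tool([
  [[0.039,-0.004,0.109,0,0,0],[0.089,-0.009,0.214,0,0,0],[0.149,-0.016,0.314,0,0,0],[0.219,-0.023,0.406,0,0,0],[0.298,-0.031,0.491,0,0,0]],
])

```text
clock: 6.35
tcp_pos: [0.5293, 0.1456, 0.2056]
eef_rot: [-0.003, 0.743, 0.669, -0.002]
ft_force: [-9.3, 2.5, 1.4]
gripper_width: 0.0092
finger_force: 29.2
```

Emit:
drive_tool([
  [[0.087,-0.009,0.077,0,0,0],[0.181,-0.019,0.144,0,0,0],[0.282,-0.03,0.202,0,0,0],[0.388,-0.041,0.249,0,0,0],[0.497,-0.052,0.285,0,0,0]],
])

```text
clock: 6.98
tcp_pos: [0.5916, 0.139, 0.2422]
eef_rot: [-0.0, 0.743, 0.669, 0.0]
ft_force: [-6.3, 1.0, 6.1]
gripper_width: 0.0097
finger_force: 30.5
```

Emit:
drive_tool([
  [[0.113,-0.012,0.025,0,0,0],[0.228,-0.024,0.038,0,0,0],[0.344,-0.036,0.039,0,0,0],[0.459,-0.048,0.029,0,0,0],[0.572,-0.06,0.006,0,0,0]],
])

```text
clock: 7.6
tcp_pos: [0.6621, 0.1316, 0.2404]
eef_rot: [0.001, 0.743, 0.669, 0.0]
ft_force: [-2.9, -0.5, 2.5]
gripper_width: 0.0096
finger_force: 31.2
```

```bash
python3 - <<'E'
from h import *
import pickle
c=read_camera("top");s=read_camera("scene");pickle.dump(c,open("top.pkl","wb"))
b=cv2.resize(s["img"][120:300,250:470,::-1],(400,327))
a=cv2.resize(c["img"][130:250,190:340,::-1],(400,320))
o=np.zeros((327,800,3),np.uint8);o[:320,:400]=a;o[:,400:]=b;cv2.imwrite("pics/open.png",o)
E
```

```text
(no output)
```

View pics/open.png

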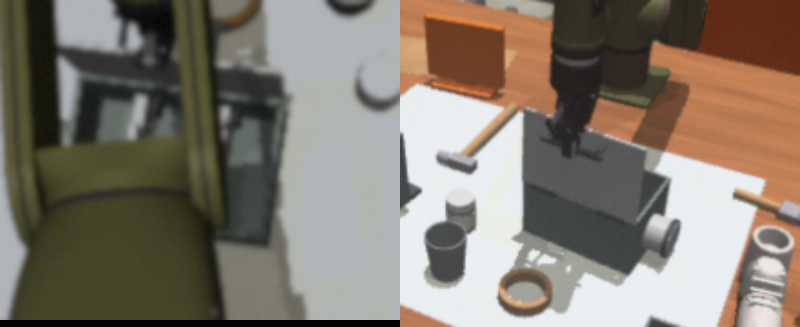

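The flap stands upright in the scene crop at (585,155). Under it, the left (+y) plate seems to carry a tab at (140,110), and the right one pegs at (230,120). I release the bar, rise and step aside to check.

Emit:
drive_tool([
  [[0,0,0,0,0,0],[0,0,0,0,0,0],[0,0,0,0,0,0],[0,0,0.2,0,0,0],[0,0,0.5,0,0,0]],
], grip=0.25)

```text
clock: 8.32
tcp_pos: [0.6596, 0.1318, 0.2989]
eef_rot: [-0.001, 0.743, 0.669, -0.002]
ft_force: [0.5, 0.7, 0.2]
gripper_width: 0.0213
finger_force: 0.0
```

Emit:
drive_tool([
  [[0,0,0.25,0,0,0],[0,0,0.5,0,0,0],[-0.2,-0.2,0.5,0,0,-0.05],[-0.5,-0.5,0.5,0,0,-0.1],[-0.8,-0.8,0.5,0,0,-0.15]],
])

```text
clock: 8.95
tcp_pos: [0.5635, 0.0352, 0.3598]
eef_rot: [0.0, 0.88, 0.475, -0.0]
ft_force: [0.6, -1.3, 0.8]
gripper_width: 0.0213
finger_force: 0.0
```

Emit:
drive_tool([
  [[-0.2,-0.2,0,0,0,-0.05],[-0.3,-0.4,0,0,0,-0.1],[-0.3,-0.6,0,0,0,-0.15],[-0.3,-0.8,0,0,0,-0.2],[-0.3,-1,0,0,0,-0.25]],
])

```text
clock: 9.57
tcp_pos: [0.5283, -0.0847, 0.3601]
eef_rot: [0.0, 0.995, 0.102, 0.0]
ft_force: [0.7, 0.2, -1.0]
gripper_width: 0.0216
finger_force: 0.0
```

Emit:
drive_tool([
  [[0,-0.2,0,0,0,0],[0,-0.4,0,0,0,0],[0,-0.6,0,0,0,0],[0,-0.8,0,0,0,0],[0,-0.8,0,0,0,0]],
])

```text
clock: 10.2
tcp_pos: [0.5285, -0.1813, 0.3598]
eef_rot: [0.0, 0.995, 0.103, -0.0]
ft_force: [-0.2, 0.6, 0.2]
gripper_width: 0.0213
finger_force: 0.0
```

```bash
python3 - <<'E'
from h import *
import pickle
c=read_camera("top");pickle.dump(c,open("top.pkl","wb"))
cv2.imwrite("pics/open2.png",cv2.resize(c["img"][130:250,180:360,::-1],(800,533),interpolation=cv2.INTER_CUBIC))
E
```

```text
(no output)
```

View pics/open2.png

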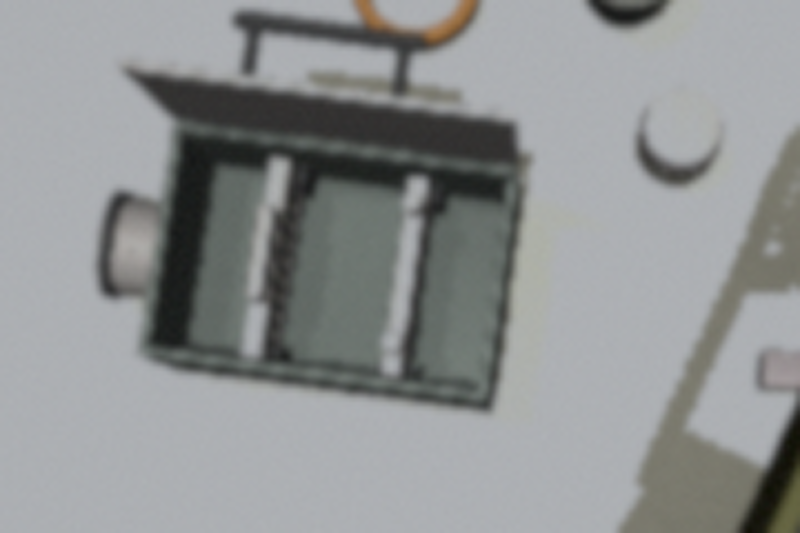

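The left plate (crop centre ≈(265,255)) has a long straight tab and visible pleats, so it is the filter. The right one has two small pegs at ≈(412,200) and (393,350), so it is the blank. I measure both.

```bash
python3 - <<'E'
from h import *
import pickle
c=pickle.load(open("top.pkl","rb"));P=pts(c)
bc=np.array([.5527,.143]);a=np.radians(-6);X=np.array([np.cos(a),np.sin(a)]);Y=np.array([-X[1],X[0]])
Q=P[130:250,180:360].reshape(-1,3);d=Q[:,:2]-bc;L=np.c_[d@X,d@Y,Q[:,2]]
for s in(1,-1):
    k=(abs(L[:,1]-s*.045)<.025)&(abs(L[:,0])<.066)&(L[:,2]>.08);M=L[k]
    print("side",s,"y",np.median(M[:,1]).round(4),"xrange",M[:,0].min().round(3),M[:,0].max().round(3))
    for x0 in np.arange(-.07,.07,.01):
        m=M[(M[:,0]>=x0)&(M[:,0]<x0+.01)]
        if len(m):print(round(x0,2),len(m),np.percentile(m[:,2],80).round(3),np.median(m[:,1]).round(4))
    t=M[M[:,2]>.104]
    if len(t)>5: print("tab world",t[:,0].min(),t[:,0].max(),np.median(t[:,1]), bc+X*(t[:,0].min()+t[:,0].max())/2+Y*t[:,1].mean(), cv2.fitLine((t[:,:2]@np.array([X,Y])).astype(np.float32),2,0,.01,.01)[:2].ravel())
g=(abs(L[:,0]+.072)<.03)&(L[:,2]>.115)&(L[:,2]<.126);r=cv2.minAreaRect((L[(L[:,2]>.112)&(L[:,2]<.127)][:,:2]).astype(np.float32));print("rim",r)
E
```

```text
side 1 y 0.0423 xrange -0.065 0.064
-0.07 10 0.093 0.0437
-0.06 16 0.091 0.0434
-0.05 17 0.091 0.0433
-0.04 17 0.092 0.0436
-0.03 23 0.116 0.0406
-0.02 20 0.118 0.0408
-0.01 20 0.116 0.0412
0.0 21 0.114 0.0396
0.01 20 0.115 0.0408
0.02 19 0.116 0.0409
0.03 12 0.091 0.0428
0.04 18 0.091 0.0434
0.05 14 0.091 0.0434
0.06 7 0.086 0.0433
tab world -0.03145409413209844 0.027695926903944117 0.04314164557629907 [0.55535637 0.18625048] [ 0.99430794 -0.10654464]
side -1 y -0.0466 xrange -0.066 0.063
-0.07 10 0.091 -0.0473
-0.06 18 0.092 -0.0464
-0.05 15 0.113 -0.0465
-0.04 16 0.09 -0.0467
-0.03 15 0.09 -0.0451
-0.02 17 0.091 -0.0464
-0.01 13 0.089 -0.0453
0.0 17 0.09 -0.0463
0.01 13 0.091 -0.0476
0.02 16 0.089 -0.0452
0.03 18 0.093 -0.0468
0.04 17 0.111 -0.0479
0.05 11 0.091 -0.0479
0.06 4 0.09 -0.0455
tab world -0.051435790094282986 0.049254520189108794 -0.046322389780548735 [0.54677339 0.09704592] [ 0.9934742  -0.11405713]
rim ((-0.001148127019405365, -0.0006317645311355591), (0.22068220376968384, 0.1510324776172638), 89.93663024902344)
```

Measurements agree with the sizes given (tab top 0.116, tab 60 mm, pegs ±45 mm). The tab's middle is at (0.5555, 0.186). Moving over it.

Emit:
drive_tool([
  [[0.05,0.2,0,0,0,-0.02],[0.1,0.4,0,0,0,-0.04],[0.15,0.6,0,0,0,-0.06],[0.2,0.8,0,0,0,-0.08],[0.225,1,0,0,0,-0.1005]],
], grip=0.4)

```text
clock: 10.88
tcp_pos: [0.5555, -0.0579, 0.36]
eef_rot: [-0.0, 0.999, -0.054, 0.0]
ft_force: [0.4, 1.6, 0.9]
gripper_width: 0.034
finger_force: 0.0
```

Emit:
drive_tool([
  [[0,0.2,0,0,0,0],[0,0.4,0,0,0,0],[0,0.6,0,0,0,0],[0,0.8,0,0,0,0],[0,1,0,0,0,0]],
])

```text
clock: 11.5
tcp_pos: [0.5549, 0.0619, 0.3601]
eef_rot: [-0.0, 0.999, -0.052, -0.0]
ft_force: [-0.7, -0.5, -0.3]
gripper_width: 0.0344
finger_force: 0.0
```

Emit:
drive_tool([
  [[0,0.2,0,0,0,0],[0,0.4,0,0,0,0],[0,0.6,0,0,0,0],[0,0.8,0,0,0,0],[0,1,0,0,0,0]],
])

```text
clock: 12.12
tcp_pos: [0.5547, 0.1818, 0.3601]
eef_rot: [-0.0, 0.999, -0.052, -0.0]
ft_force: [0.9, -0.4, -0.5]
gripper_width: 0.0339
finger_force: 0.0
```

Emit:
drive_tool([
  [[0,0.06,-0.2,0,0,0],[0,0.06,-0.4,0,0,0],[0,0.06,-0.6,0,0,0],[0,0.06,-0.8,0,0,0],[0,0.06,-1,0,0,0]],
])

```text
clock: 12.75
tcp_pos: [0.5548, 0.1883, 0.2394]
eef_rot: [-0.0, 0.999, -0.052, -0.0]
ft_force: [-0.8, -0.1, -0.1]
gripper_width: 0.0341
finger_force: 0.0
```

Emit:
drive_tool([
  [[0,-0.01,-0.2,0,0,0],[0,-0.02,-0.4,0,0,0],[0,-0.02,-0.6,0,0,0],[0,-0.02,-0.8,0,0,0],[0,-0.02,-1,0,0,0]],
])

```text
clock: 13.38
tcp_pos: [0.555, 0.1858, 0.1195]
eef_rot: [-0.0, 0.999, -0.053, 0.0]
ft_force: [0.1, -0.4, -0.9]
gripper_width: 0.0343
finger_force: 0.0
```

Emit:
drive_tool([
  [[0,0,-0.08,0,0,0],[0,0,-0.15,0,0,0],[0,0,-0.2,0,0,0],[0,0,-0.21,0,0,0],[0,0,-0.21,0,0,0]],
])

```text
clock: 14.0
tcp_pos: [0.556, 0.1848, 0.0951]
eef_rot: [-0.0, 0.999, -0.053, 0.0]
ft_force: [0.0, -0.4, -0.0]
gripper_width: 0.0342
finger_force: 0.0
```

Emit:
drive_tool([
  [[0,0,0,0,0,0],[0,0,0,0,0,0],[0,0,0,0,0,0],[0,0,0,0,0,0],[0,0,0,0,0,0]],
], grip=0, squeeze=60)

```text
clock: 14.62
tcp_pos: [0.5563, 0.185, 0.0953]
eef_rot: [-0.0, 0.999, -0.053, 0.001]
ft_force: [0.6, 1.3, 4.5]
gripper_width: 0.0087
finger_force: 60.0
```

Emit:
drive_tool([
  [[0,0,0.1,0,0,0],[0,0,0.2,0,0,0],[0,0,0.35,0,0,0],[0,0,0.5,0,0,0],[0,0,0.65,0,0,0]],
])

```text
clock: 15.25
tcp_pos: [0.5552, 0.184, 0.1737]
eef_rot: [0.001, 0.999, -0.053, -0.0]
ft_force: [0.6, -0.1, -2.3]
gripper_width: 0.0087
finger_force: 59.1
```

Emit:
drive_tool([
  [[0,0,0.15,0,0,0],[0,0,0.3,0,0,0],[0,0,0.5,0,0,0],[0,0,0.65,0,0,0],[0,0,0.8,0,0,0]],
])

```text
clock: 15.88
tcp_pos: [0.5551, 0.1838, 0.2698]
eef_rot: [0.001, 0.999, -0.053, -0.0]
ft_force: [-0.3, -0.0, -1.5]
gripper_width: 0.0088
finger_force: 59.1
```

```bash
python3 - <<'E'
from h import *
s=read_camera("scene");c=read_camera("top")
b=cv2.resize(s["img"][110:290,230:450,::-1],(400,327))
a=cv2.resize(c["img"][130:250,190:340,::-1],(400,320))
o=np.zeros((327,800,3),np.uint8);o[:320,:400]=a;o[:,400:]=b;cv2.imwrite("pics/lift.png",o)
E
```

```text
(no output)
```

View pics/lift.png

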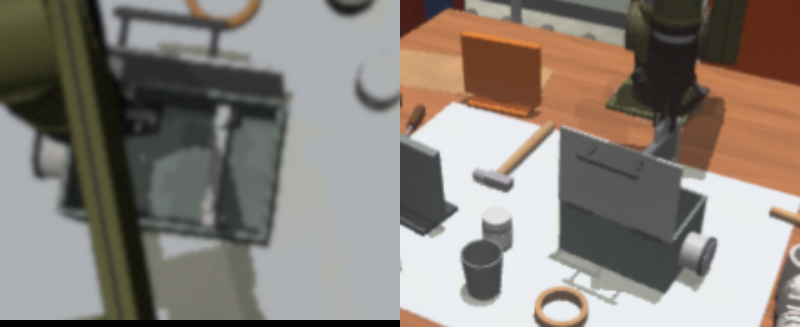

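The blank stays seated (two pegs at (222,115) and (208,210)), the flap stands open, and the filter is out on the fingers above the rim. Carrying it to the panel.

Emit:
drive_tool([
  [[-0.15,0,0,0,0,0],[-0.3,-0.2,0,0,0,0],[-0.3,-0.45,0,0,0,0],[-0.3,-0.7,0,0,0,0],[-0.3,-0.95,0,0,0,0]],
])

```text
clock: 16.6
tcp_pos: [0.517, 0.0699, 0.2675]
eef_rot: [0.0, 0.999, -0.053, -0.002]
ft_force: [0.2, 0.1, -1.7]
gripper_width: 0.0087
finger_force: 59.1
```

Emit:
drive_tool([
  [[0,-0.2,0,0,0,0.03],[0,-0.4,0,0,0,0.06],[0,-0.6,0,0,0,0.09],[0,-0.8,0,0,0,0.125],[0,-1,0,0,0,0.16]],
])

```text
clock: 17.23
tcp_pos: [0.5172, -0.0495, 0.2674]
eef_rot: [-0.001, 0.98, 0.199, -0.002]
ft_force: [0.8, -0.1, -1.8]
gripper_width: 0.0087
finger_force: 59.1
```

Emit:
drive_tool([
  [[0,-0.2,0,0,0,0.03],[0,-0.4,0,0,0,0.06],[0,-0.6,0,0,0,0.09],[0,-0.8,0,0,0,0.125],[0,-1,0,0,0,0.16]],
])

```text
clock: 17.85
tcp_pos: [0.5174, -0.169, 0.2674]
eef_rot: [-0.001, 0.9, 0.436, -0.001]
ft_force: [-0.5, -0.5, -2.4]
gripper_width: 0.0088
finger_force: 59.1
```

Emit:
drive_tool([
  [[0,-0.2,0,0,0,0.03],[0,-0.4,0,0,0,0.06],[0,-0.6,0,0,0,0.1],[0,-0.8,0,0,0,0.14],[0,-0.88,0,0,0,0.1644]],
])

```text
clock: 18.48
tcp_pos: [0.5177, -0.2749, 0.2673]
eef_rot: [-0.002, 0.759, 0.651, -0.001]
ft_force: [0.2, -0.3, -0.8]
gripper_width: 0.009
finger_force: 59.1
```

Emit:
drive_tool([
  [[0,0,-0.2,0,0,0],[0,0,-0.4,0,0,0],[0,0,-0.6,0,0,0],[0,0,-0.8,0,0,0],[0,0,-1,0,0,0]],
])

```text
clock: 19.1
tcp_pos: [0.5175, -0.2733, 0.1469]
eef_rot: [-0.002, 0.76, 0.65, -0.001]
ft_force: [0.3, -0.2, -1.1]
gripper_width: 0.0087
finger_force: 59.1
```

Emit:
drive_tool([
  [[0.12,-0.01,0,0,0,0],[0.24,-0.02,0,0,0,0],[0.35,-0.03,0,0,0,0],[0.42,-0.03,0,0,0,0],[0.46,-0.03,0,0,0,0]],
])

```text
clock: 19.73
tcp_pos: [0.5758, -0.2785, 0.1491]
eef_rot: [0.0, 0.76, 0.65, 0.0]
ft_force: [-0.5, -0.2, -0.9]
gripper_width: 0.009
finger_force: 59.1
```

Emit:
drive_tool([
  [[0,0,0,0,0,0],[0,0,0,0,0,0],[0,0,0,0,0,0],[0,0,0,0,0,0],[0,0,0,0,0,0]],
])

```text
clock: 20.35
tcp_pos: [0.5748, -0.2785, 0.1488]
eef_rot: [0.0, 0.76, 0.65, 0.0]
ft_force: [0.2, 0.3, -1.6]
gripper_width: 0.0086
finger_force: 59.1
```

```bash
python3 - <<'E'
from h import *
s=read_camera("scene");c=read_camera("top")
b=cv2.resize(s["img"][140:290,180:400,::-1],(400,273))
a=cv2.resize(c["img"][110:230,340:490,::-1],(400,320))
o=np.zeros((320,800,3),np.uint8);o[:320,:400]=a;o[:273,400:]=b;cv2.imwrite("pics/final.png",o)
P=pts(c)[110:230,340:490].reshape(-1,3)
pf=np.array([.642,-.288]);a=np.radians(-8.9);X=np.array([np.cos(a),np.sin(a)]);Y=np.array([-X[1],X[0]])
d=P[:,:2]-pf;L=np.c_[d@X,d@Y,P[:,2]]
m=(L[:,0]<-.05)&(L[:,0]>-.09)&(abs(L[:,1])<.08)&(L[:,2]>.12)&(L[:,2]<.15);q=L[m];print(len(q),np.percentile(q,[5,50,95],axis=0).round(3))
o=robot.get_obs();t=o["tcp_pos"];print(t,(t[:2]-pf)@X,(t[:2]-pf)@Y,o["finger_force"],o["clock"])
E
```

```text
95 [[-0.075 -0.061  0.123]
 [-0.072  0.043  0.142]
 [-0.064  0.065  0.145]]
[ 0.57484123 -0.27853382  0.14878104] -0.06781468169679761 -0.0010379524432272754 59.11979019641876 20.45
```

View pics/final.png

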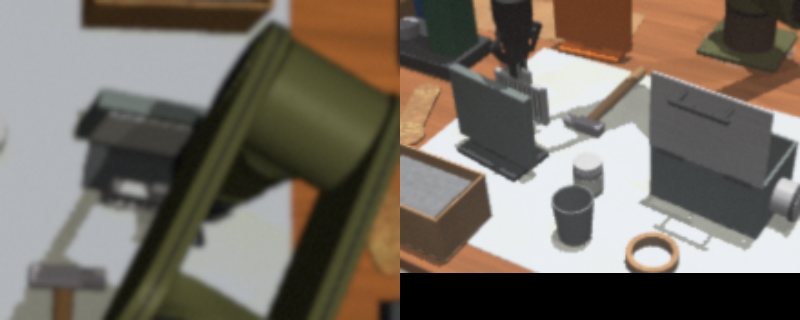

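The filter hangs upright before the panel at (540,95) in the scene crop. It is 68 mm out, centred within a few mm and spans ±65 mm. The flap at (710,125) is open and the other things are undisturbed. Handing in.

```bash
python3 -c "
from cell import robot
print(robot.hand_in())"
```

```text
the job is handed in; nothing more can be done
None
```

I handed the job in with the filter held upright by its tab about 7 cm in front of the lit face, centred and square to it; the flap stands open, the blank is in its slot, and the other things looked undisturbed; the judge returned no verdict.

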